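# Rock the slope gauge on the crowned stud to its set tab

## Task

Take the slope gauge, the white dial with the black grip on top, and stand it level and square across the middle of the rounded wooden stud, its pointer hanging in the middle, for a moment. Then rock it over on the stud towards the blue-and-white ginger jar until its swinging pointer settles on the coloured tab on the jar's side, and finish there: still holding the gauge, still resting on the stud. Leave the jars and everything else where they stand.

Things in the scene. Friction and masses are not known exactly. Their poses are not given: they have to be found in the camera images.
- gauge: Slope gauge, loose, upright, 0.34-0.58 kg. Origin: centre of its underside; z up, y along its long side, x through its thickness. Aluminium sole 46 (x) x 130 (y) x 14 mm; on it an upright white dial 128 mm wide, 8 mm thick (top bar 22 mm), up to 136 mm; on top a black grip 30 x 30 mm, 136 to 192 mm above the underside, to be pinched across y. Same dial on both faces.
- pointer (a joint): The gauge's black pointer, a pendulum about the gauge's x axis, pivot 124 mm above the underside; settles in about 1 s. 0 = middle of the dial (gauge level); positive when the tip is towards the gauge's +y side, as when the top of the gauge leans to its +y side. At rest it equals that lean (rad).
- teal_tab (a joint): Angle at which the teal tab is set on the dial, about the same pivot and with the same sign as the pointer: 0.18 to 0.38, always on the gauge's +y side. It stays where it is.
- pink_tab (a joint): Angle at which the pink tab is set on the dial, same pivot and sign: -0.38 to -0.18, always on the gauge's -y side. It stays where it is.
- pointer_tip (a point): Tip of the pointer, 100 mm from the pivot.
- teal_tab_mark (a point): Middle of the teal tab (14 mm wide, 22 mm tall), 100 mm from the pivot.
- pink_tab_mark (a point): Middle of the pink tab (14 mm wide, 22 mm tall), 100 mm from the pivot.
- stud_block: The stud block, fixed to the table: a plywood base board 170 (x) x 130 (y) x 12 mm, and on it a wooden stud 130 mm long (x), 44 mm wide (y), whose top is a half round of 22 mm radius with its axis along x, 45 mm above the table. Origin: centre of the underside of the base board, z up. The gauge stands across it: the gauge's y along the block's y.
- crest (a point): Middle of the stud's crest, 67 mm above the table: the highest line of the stud runs through it along the block's x.
- ginger_jar: Blue-and-white lidded ginger jar, 92 mm wide, 152 mm high, loose, beyond the stud block to its +y or its -y side: this is the side to lean to. Origin: centre of its underside.
- glass_jar: Clear glass jar with white balls inside and a steel lid, 80 mm wide, 132 mm high, loose, on the other side. Origin: centre of its underside. Leave alone.
- joist_offcut: Pale timber joist offcut 60 x 150 x 45 mm lying loose on the left. Origin: centre of its underside. Leave alone.
- paper_roll: White paper roll standing on end, 104 mm wide, 100 mm high, at the back right. Origin: centre of its underside. Leave alone.
- candle: Cream candle in a brass cup, 60 mm wide, 95 mm high, at the back of the table. Origin: centre of its underside. Leave alone.
- silver_mug: Steel mug, 72 mm wide, 85 mm high, near the robot's left. Origin: centre of its underside. Leave alone.
- screwdriver: Screwdriver lying near the robot's left. Leave alone.

How it is judged:
On the way:
1. the held gauge stands on the stud, level: pointer within 0.1 rad of the middle (contact force between gauge and stud_block above 0.3 N and contact force between the fingers and gauge above 1 N and value of joint pointer between -0.1 and 0.1 rad and angle between the x axis of gauge and the x axis of stud_block, either way round below 0.3 rad), for 0.2 s.
At the end, for the whole second after the job is handed in: For 1 s: pointer tip at rest (0.2 rad/s) within 7 mm of the middle of the tab on the ginger jar's side; gauge pressed on the stud (over 0.3 N), square across it within 0.3 rad, origin within 60 mm of the crest's middle, over 45 mm up, under 30 mm/s, held by the fingers (over 1 N) (((y of ginger_jar in the frame of gauge above 0.03 m and distance between pointer_tip and teal_tab_mark below 0.007 m) or (y of ginger_jar in the frame of gauge below -0.03 m and distance between pointer_tip and pink_tab_mark below 0.007 m)) and velocity of joint pointer between -0.2 and 0.2 rad/s and contact force between gauge and stud_block above 0.3 N and contact force between the fingers and gauge above 1 N and angle between the x axis of gauge and the x axis of stud_block, either way round below 0.3 rad and height (world z) of gauge above 0.045 m and horizontal distance between gauge and crest below 0.06 m and linear speed of gauge below 0.03 m/s); the arm keeps its last pose, push and grip.
It fails at once if a jar is moved more than 25 mm or tipped (distance of any of ginger_jar, glass_jar from where it was at the start of the episode above 0.025 m or angle between any of ginger_jar, glass_jar's own z axis and vertical above 0.3 rad).
It fails at once if another bystander is moved more than 25 mm (distance of any of joist_offcut, paper_roll, candle, silver_mug, screwdriver from where it was at the start of the episode above 0.025 m).
It fails at once if the gauge falls over (angle between gauge's own z axis and vertical above 0.8 rad).
It also fails if it takes over 45 s, if anything falls off the work surface, if the arm or the gripper's body presses on something with over 40 N, if the wrist force passes 120 N, or if a joint passes its speed limit or range.

## Robot

A 6-joint arm with a two-finger parallel gripper is mounted at the origin on the work surface. World frame = base frame: x ahead of the robot, y to its left, z up, the work surface at z = 0. Lengths are in m, angles in rad, forces in N, time in s.
With the tool pointing down it reaches from about 0.3 to 0.85 m from the base axis. Payload 5.4 kg.
Tool frame: the origin (TCP) lies at the very end of the fingers, on their centre line; the grasp point (between the pads) lies 19 mm behind it; z points along the fingers, y is the line along which they close (so a half turn about z gives the same grasp; the last joint's range is limited). The gripper opens to 85 mm and grips with 20 to 120 N. Pads are 22 mm wide; open, the fingers measure 114 mm over their backs; the gripper's body (76 mm by 85 mm) begins 54 mm behind the grasp point. The pads swing forward as they close: fully open they stand 13 mm farther back than shut.
Start: joints at [-1.344, 0.158, 1.597, -0, 1.386, -0.21], TCP at [0.243, -0.521, 0.231] pointing down, gripper open.
Joint ranges: [-2.91, 2.91], [-0.94, 2.29], [0.18, 2.7], [-1.29, 4.43], [0.17, 2.64], [-3, 3]. Speed limits (rad/s): [2.57, 2.57, 3.14, 3.14, 3.14, 3.14].

## Interface

Orientations are given as a unit quaternion [x, y, z, w].
In Python, from plant import arm gives the robot as it stands.
- The arm moves only by the tool servo_tool, never from a script. Its argument "targets" is one flat list of numbers, 7 for each row, row after row: the finger opening in m, from 0 to 0.0854, then the shift along the tool's x, y, z in m, then the turn, a rotation vector about the tool's x, y, z in degrees. A call has exactly 5 rows; each row shifts and turns the commanded pose from where the row before left it, along the tool's axes as they then stand; what a row does not reach is not made up. A row lasts 1/8 s, in which the tool goes at most 62.5 mm and 10.7 degrees, less where a joint would pass 70% of its speed; a pose out of reach is approached as far as the arm can. A call is refused whole if a number of a shift passes 0.0625 or a number of a turn 10.7, either way. A call with a gripper value outside its range is refused whole. The fingers move at their own pace and stop on an object; "squeeze" is the grip in N (left out, the last holds). Time passes only in rows, so rows that do not move let the fingers close, or fill a call up. It gives the time, the measured TCP pose, the force, the opening and the grip force at its end, in the units of the state.
- arm.read_state(): the state, without advancing time (a new reading comes with each control period).
- arm.grab_frame(name): name is "scene" or "top"; returns a dict with "color" (420x560x3 uint8, red, green, blue), "vfov" (degrees; the focal length in pixels is half the picture's height over the tangent of half this angle, whatever the lens; pixels are square), "cx", "cy" (the principal point, pixels), "R" (3x3) and "t" (3): a world point X has camera coordinates R X + t. Camera axes: x right, y down, z forward; pixel columns grow to the right and rows downward; lengths in m; the calibration is good to about 2 mm. A picture is of the moment at which its call begins. There is no depth.
- arm.hand_in(): hands the job in; it is judged then, once.
Trained networks look in a picture, given as the dict that the camera call returned (one of the last four; its "shot" number tells which), for a name from the list of things; names that differ only in an ending like _2 or _b are one class to them, and where a whole thing is asked for, a point or a joint stands for the part that bears it (a point fixed in the world has none). Each returns a list of dicts, best first, with "confidence" (0 to 1); they miss things now and then, are a little off and sometimes report something else, mostly with a low value. They report only what shows in the picture. A call takes as long as a camera call.
- arm.silhouettes(picture, label): "region" (420x560 bool, what is visible of it) and "bbox" ([left, top, right, bottom] in pixels, round what is visible of it).
The state is a dict: "time_s": time; "qpos": joint angles; "joint_velocities": joint speeds; "joint_efforts": joint torques, N m; "tcp_pos": TCP position; "eef_rot": TCP orientation; "force": force on the tool from outside, world axes, zero at the start; "wrist_torque": the same for the moment, N m; "opening": finger opening in m; "gripper_force": force on a finger pad.
Only numpy, scipy, OpenCV 4.12 (cv2) and the standard library are available. Lean on these libraries where they do the work, as an engineer would, in place of code of your own. Each camera call takes 0.05 s, during which the arm holds its last target. There are 200 camera calls.

## Working session

There is one attempt and no reset: what is moved stays moved. The work goes in short steps, Python scripts to look and compute and a tool call to move; the robot and the scene stay as the last step left them, time stands still between calls to the robot, and variables do not carry over. Pictures are saved under pics/ and viewed, at most 10 in all, crops included, and the job is handed in when it is done.

Besides the shell and the picture viewer there is one more tool, called after "Emit:" by a JSON object that holds its "op" and its "data", one argument or row to a line. servo_tool: Moves the arm, as the interface text tells. Its arguments: {"type":"object","properties":{"targets":{"type":"array"},"squeeze":{"type":"number"}},"required":["targets"]}

```bash
mkdir -p pics; cat > h.py <<'E'
import numpy as np, cv2
from plant import arm
def f(p): return 210/np.tan(np.radians(p["vfov"])/2)
def proj(p,X):
    c=p["R"]@np.asarray(X)+p["t"]; return np.array([p["cx"],p["cy"]])+f(p)*c[:2]/c[2]
def onz(p,uv,z):
    d=np.array([(uv[0]-p["cx"])/f(p),(uv[1]-p["cy"])/f(p),1]); R=np.array(p["R"]); o=-R.T@p["t"]; d=R.T@d
    return o+d*(z-o[2])/d[2]
def save(p,n,box=None,s=1):
    im=cv2.cvtColor(p["color"],cv2.COLOR_RGB2BGR)
    if box: im=im[box[1]:box[3],box[0]:box[2]]
    cv2.imwrite("pics/"+n,cv2.resize(im,None,fx=s,fy=s,interpolation=cv2.INTER_CUBIC))
E
python3 - <<'E'
from h import *
s=arm.grab_frame("scene");t=arm.grab_frame("top")
im=np.hstack([s["color"],t["color"]])
save(s,"s0.png",s=1.4);save(t,"t0.png",s=1.4)
for p in(s,t):
  print(f(p),p["cx"],p["cy"],(-np.array(p["R"]).T@p["t"]).round(3),np.array(p["R"]).round(2).tolist())
  for l in["gauge","stud_block","ginger_jar","glass_jar","teal_tab","pink_tab","pointer"]:
    print(l,[(round(d["confidence"],2),np.round(d["bbox"]).tolist(),int(d["region"].sum())) for d in arm.silhouettes(p,l)[:2]])
print(arm.read_state())
E
```

```text
507.97433329259246 274.04787046828903 217.76759236592366 [1.207 1.005 0.914] [[-0.84, 0.55, 0.01], [0.3, 0.47, -0.83], [-0.46, -0.69, -0.56]]
gauge [(0.82, [227.0, 143.0, 269.0, 198.0], 1379)]
stud_block [(0.69, [249.0, 247.0, 326.0, 302.0], 2138)]
ginger_jar [(0.95, [193.0, 215.0, 230.0, 271.0], 1307), (0.52, [242.0, 162.0, 242.0, 166.0], 2)]
glass_jar [(0.77, [284.0, 285.0, 318.0, 345.0], 1767)]
teal_tab []
pink_tab []
pointer [(0.44, [244.0, 182.0, 246.0, 187.0], 4)]
472.1281642304446 285.0648207480239 204.64012542074613 [0.453 0.018 1.578] [[-0.0, -1.0, 0.02], [-1.0, 0.0, -0.04], [0.04, -0.02, -1.0]]
gauge [(0.8, [352.0, 214.0, 400.0, 232.0], 624), (0.62, [359.0, 123.0, 386.0, 146.0], 394)]
stud_block [(0.94, [222.0, 163.0, 266.0, 217.0], 2020)]
ginger_jar [(0.79, [276.0, 124.0, 304.0, 158.0], 729), (0.65, [221.0, 160.0, 266.0, 216.0], 2041)]
glass_jar [(0.8, [165.0, 141.0, 194.0, 170.0], 639), (0.42, [139.0, 222.0, 187.0, 242.0], 877)]
teal_tab []
pink_tab []
pointer []
{'time_s': 0.8, 'qpos': array([-1.34407570e+00,  1.58399944e-01,  1.59700810e+00,  1.75442543e-06,
        1.38622165e+00, -2.10071348e-01]), 'joint_velocities': array([-0.00166843, -0.00018111,  0.00094901,  0.00064847, -0.00119035,
       -0.00053876]), 'joint_efforts': array([-6.26347810e-04, -3.95987141e+01, -3.31684935e+01, -3.05863805e-04,
        6.09514864e-04,  8.93595427e-06]), 'tcp_pos': array([ 0.24323524, -0.5209908 ,  0.23129511]), 'eef_rot': array([ 9.76246272e-01,  2.16663833e-01,  7.08089032e-07, -1.85289776e-05]), 'force': array([-0.51309359,  0.89521067, -0.90414412]), 'wrist_torque': array([-0.02780899,  0.046251  ,  0.03828551]), 'gripper_force': 0.0, 'opening': 0.08539500227710145}
```

View pics/s0.png

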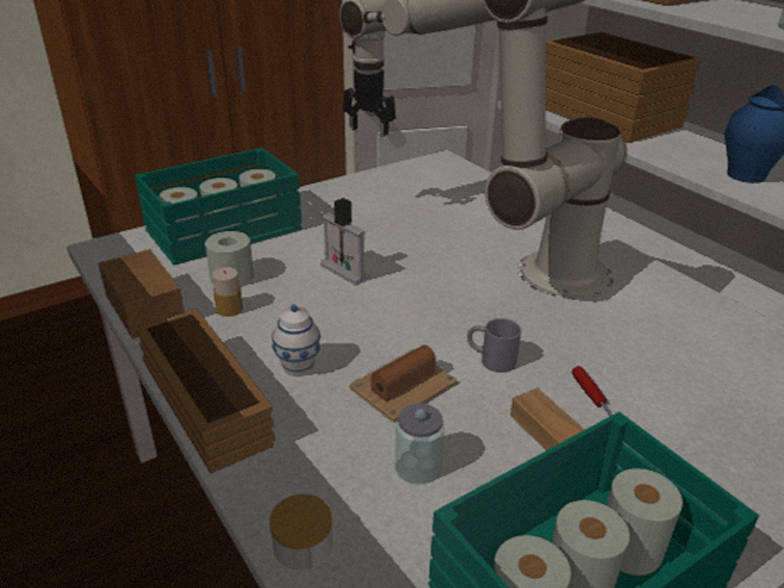

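View pics/t0.png

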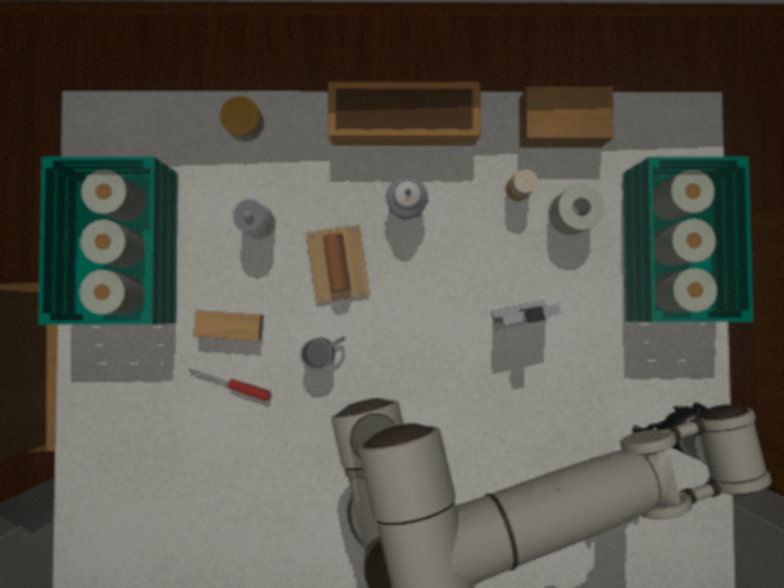

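The scene view shows the gauge at about (245,170) px with pink left and teal right of the pointer. The ginger jar is at (211,243) and the stud at (288,270). In the top view (up = +x, left = +y) the stud is at (241,190) px, and the ginger jar is to its right (-y) at (290,141). The lean therefore goes to world -y, which looks like the pink side. Next I measure positions.

```bash
cat >> h.py <<'E'
def best(p,l):
    r=arm.silhouettes(p,l); return r[0] if r else None
def tri(ps,uvs):
    A=[];b=[]
    for p,uv in zip(ps,uvs):
        R=np.array(p["R"]);o=-R.T@p["t"];d=onz(p,uv,0)-o;d/=np.linalg.norm(d);P=np.eye(3)-np.outer(d,d);A.append(P);b.append(P@o)
    x=np.linalg.lstsq(np.vstack(A),np.hstack(b),rcond=None)[0]
    return x,[np.linalg.norm(proj(p,x)-uv) for p,uv in zip(ps,uvs)]
def rect(p,reg,z):
    c=max(cv2.findContours(reg.astype(np.uint8),0,2)[0],key=cv2.contourArea)
    w=np.array([onz(p,q[0],z)[:2] for q in c],np.float32); return cv2.minAreaRect(w)
E
python3 - <<'E'
from h import *
s=arm.grab_frame("scene");t=arm.grab_frame("top")
def dark(p,box):
    g=p["color"].max(2)[box[1]:box[3],box[0]:box[2]]<45
    n,l,st,c=cv2.connectedComponentsWithStats(g.astype(np.uint8)); i=1+st[1:,4].argmax(); return c[i]+box[:2],st[i]
us,a=dark(s,(230,138,262,162));ut,b=dark(t,(365,210,400,235))
print(us,a,ut,b)
print("grip",tri([s,t],[us,ut]))
for l,z in[("stud_block",.012),("gauge",.07)]:
    print(l,rect(t,best(t,l)["region"],z))
st=best(t,"stud_block")["region"]
# stud: darker/redder part
hsv=cv2.cvtColor(t["color"],cv2.COLOR_RGB2HSV); v=t["color"].astype(int)
m=st&(v.sum(2)<v[st].sum(1).mean()-30); print("stud",m.sum(),rect(t,m,.06))
for l,h in[("ginger_jar",.152),("glass_jar",.132)]:
    d=best(t,l)["bbox"];e=best(s,l)["bbox"]
    print(l,tri([s,t],[((e[0]+e[2])/2,(e[1]+e[3])/2),((d[0]+d[2])/2,(d[1]+d[3])/2)]))
G=[.42,-.21]
print("sole px top",best(t,"gauge")["bbox"])
E
```

```text
[244.29100529 151.18518519] [  9   4  12  19 189] [378. 225.] [13 15  1  1  1]
grip (array([ 0.45813298, -0.28668551,  0.16663903]), [np.float64(1.425952296897136), np.float64(1.5484533650654047)])
stud_block ((0.578395426273346, 0.1372150182723999), (0.17047874629497528, 0.13033178448677063), 8.482918739318848)
gauge ((0.459490031003952, -0.2985733151435852), (0.04551829770207405, 0.15385966002941132), 11.902288436889648)
stud 661 ((0.5676867365837097, 0.13610616326332092), (0.15010686218738556, 0.04762965813279152), 8.151325225830078)
ginger_jar (array([ 0.72761179, -0.02119483,  0.07866854]), [np.float64(0.9232148901761976), np.float64(0.7928859652245874)])
glass_jar (array([0.68231271, 0.33042756, 0.06207426]), [np.float64(1.670894556868216), np.float64(1.2087951285569987)])
sole px top [352.7, 218.2, 398.6, 234.1]
```

```bash
cat >> h.py <<'E'
from scipy.optimize import minimize
PARTS=[(.046,.13,0,.014),(.008,.128,.014,.136),(.022,.128,.125,.136),(.03,.03,.136,.192)]
def gmask(p,q):
    m=np.zeros((1680,2240),np.uint8);c,s=np.cos(q[2]),np.sin(q[2])
    for a,b,z0,z1 in PARTS:
        P=[proj(p,[q[0]+c*x-s*y,q[1]+s*x+c*y,z]) for x in(-a/2,a/2) for y in(-b/2,b/2) for z in(z0,z1)]
        cv2.fillConvexPoly(m,cv2.convexHull(np.round(np.array(P)*4+1.5).astype(np.int32)),255)
    return cv2.resize(m,(560,420),interpolation=cv2.INTER_AREA)/255.
E
python3 - <<'E'
from h import *
s=arm.grab_frame("scene");t=arm.grab_frame("top")
R=[(p,best(p,"gauge")["region"].astype(float)) for p in(s,t)]
def cost(q): return sum(np.abs(gmask(p,q)-r).sum()/r.sum() for p,r in R)
b=min((minimize(cost,[.458,-.287,y],method="Nelder-Mead",options=dict(initial_simplex=[[.458,-.287,y],[.47,-.287,y],[.458,-.275,y],[.458,-.287,y+.1]])) for y in(0,.2,-.15)),key=lambda r:r.fun)
print(b.x,b.fun,[np.abs(gmask(p,b.x)-r).sum()/r.sum() for p,r in R])
o=t["color"].copy();
for p,n in((s,"s"),(t,"t")):
    m=(gmask(p,b.x)>.5).astype(np.uint8);c=cv2.findContours(m,0,2)[0];cv2.drawContours(p["color"],c,-1,(255,0,0),1)
a=cv2.resize(s["color"][130:210,205:285],None,fx=5,fy=5,interpolation=2);c=cv2.resize(t["color"][185:265,330:410],None,fx=5,fy=5,interpolation=2)
cv2.imwrite("pics/fit.png",np.hstack([a,c])[:,:,::-1])
E
```

```text
[ 0.45782949 -0.2966165   0.16908928] 2.152624552420802 [np.float64(2.06375306372549), np.float64(0.08887148869531174)]
```

View pics/fit.png

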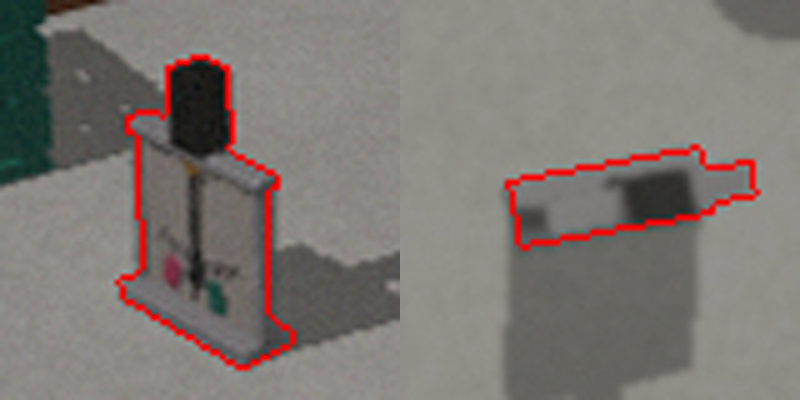

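The fit matches the gauge outline well. It gives a pose of about (0.458, -0.297), yaw 0.169, with pink on world -y (the ginger jar's side) and teal on +y. Next: a planner helper and the approach move.

```bash
cat >> h.py <<'E'
from scipy.spatial.transform import Rotation as Ro
def toolR(yaw,lean=0): # lean about gauge x (gauge x=tool x); lean>0: top to gauge +y
    g=Ro.from_euler("z",yaw)*Ro.from_euler("x",-lean)
    return g*Ro.from_euler("x",np.pi)
def rel(pos,T):
    s=arm.read_state();C=Ro.from_quat(s["eef_rot"]);d=np.array(pos)-s["tcp_pos"]
    print("t",s["time_s"],"tcp",s["tcp_pos"].round(4),"rotvec(tool)deg",(C.inv()*T).as_rotvec(degrees=True).round(2),"shift after turn mm",(T.inv().apply(d)*1e3).round(1),"shift now",(C.inv().apply(d)*1e3).round(1),"F",s["force"].round(2),"op",s["opening"],s["gripper_force"])
E
python3 -c "
from h import *
rel([.458,-.297,.231],toolR(.169))"
```

```text
t 1.5 tcp [ 0.2432 -0.521   0.2313] rotvec(tool)deg [-0.    0.   15.35] shift after turn mm [ 249.4 -184.7    0.3] shift now [ 289.4 -112.1    0.3] F [ 0.27 -0.1   0.05] op 0.08536068337587613 0.0
```

Emit:
{"op": "servo_tool", "data": {
  "targets": [0.085,0,0,0,0,0,7.7,0.085,0,0,0,0,0,7.65,0.085,0.05,-0.037,0,0,0,0,0.085,0.05,-0.037,0,0,0,0,0.085,0.05,-0.037,0,0,0,0]
}}

```text
time_s: 2.12
tcp_pos: [0.3735, -0.3851, 0.2314]
eef_rot: [0.996, 0.084, 0.0, 0.0]
force: [0.2, -0.7, 0.0]
opening: 0.0846
gripper_force: 0.0
```

Emit:
{"op": "servo_tool", "data": {
  "targets": [0.085,0.05,-0.037,0,0,0,0,0.085,0.03,-0.022,0,0,0,0,0.085,0.0194,-0.0147,0,0,0,0,0.085,0,0,0,0,0,0,0.085,0,0,0,0,0,0]
}}

```text
time_s: 2.75
tcp_pos: [0.4576, -0.2976, 0.2313]
eef_rot: [0.996, 0.084, -0.0, 0.0]
force: [-0.1, -0.7, -0.3]
opening: 0.085
gripper_force: 0.0
```

```bash
python3 -c "
from h import *
rel([.458,-.297,.148],toolR(.169))
s=arm.grab_frame('scene');t=arm.grab_frame('top')
a=cv2.resize(s['color'][110:210,205:305],None,fx=4,fy=4,interpolation=2);c=cv2.resize(t['color'][170:270,330:430],None,fx=4,fy=4,interpolation=2)
cv2.imwrite('pics/pre.png',np.hstack([a,c])[:,:,::-1])"
```

```text
t 2.75 tcp [ 0.4576 -0.2976  0.2313] rotvec(tool)deg [ 0.02  0.02 -0.02] shift after turn mm [ 0.5 -0.5 83.3] shift now [ 0.5 -0.5 83.3] F [-0.13 -0.75 -0.32] op 0.0850438342126632 0.0
```

View pics/pre.png

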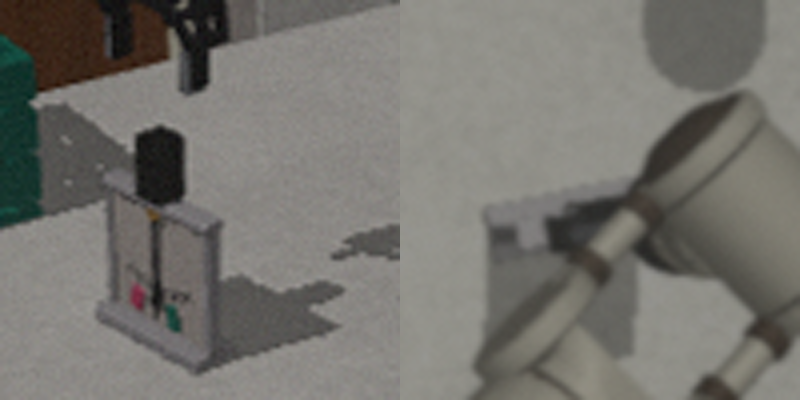

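The fingers straddle the grip: tips at (118,50) and (192,90) in the crop, grip at (160,150). Descending now.

Emit:
{"op": "servo_tool", "data": {
  "targets": [0.085,0,0,0.02,0,0,0,0.085,0,0,0.025,0,0,0,0.085,0,0,0.025,0,0,0,0.085,0,0,0.013,0,0,0,0.085,0,0,0,0,0,0]
}}

```text
time_s: 3.48
tcp_pos: [0.4573, -0.297, 0.1475]
eef_rot: [0.996, 0.084, -0.001, -0.001]
force: [-0.1, -0.3, 0.3]
opening: 0.0853
gripper_force: 0.0
```

Emit:
{"op": "servo_tool", "data": {
  "targets": [0.02,0,0,0,0,0,0,0.02,0,0,0,0,0,0,0.02,0,0,0,0,0,0,0.02,0,0,0,0,0,0,0.02,0,0,0,0,0,0],
  "squeeze": 60
}}

```text
time_s: 4.1
tcp_pos: [0.4585, -0.2969, 0.1489]
eef_rot: [0.996, 0.084, 0.0, 0.0]
force: [0.5, 3.9, 4.1]
opening: 0.0292
gripper_force: 60.3
```

Emit:
{"op": "servo_tool", "data": {
  "targets": [0.02,0,0,-0.02,0,0,0,0.02,0,0,-0.04,0,0,0,0.02,0,0,-0.05,0,0,0,0.02,0,0,-0.05,0,0,0,0.02,0,0,-0.05,0,0,0]
}}

```text
time_s: 4.72
tcp_pos: [0.4573, -0.2968, 0.358]
eef_rot: [0.996, 0.084, -0.001, -0.001]
force: [0.8, -1.3, -5.0]
opening: 0.0296
gripper_force: 59.6
```

```bash
python3 -c "
from h import *
rel([.578,.137,.40],toolR(.169))
rel([.578,.137,.40],toolR(.8))"
```

```text
t 4.725 tcp [ 0.4573 -0.2968  0.358 ] rotvec(tool)deg [-0.12  0.13 -0.03] shift after turn mm [ 192.  -407.3  -42. ] shift now [ 191.7 -407.5  -41.6] F [ 0.78 -1.31 -4.97] op 0.02959980599500068 59.62924540042877
t 4.725 tcp [ 0.4573 -0.2968  0.358 ] rotvec(tool)deg [ -0.15   0.09 -36.18] shift after turn mm [ 395.3 -215.6  -42. ] shift now [ 191.7 -407.5  -41.6] F [ 0.78 -1.31 -4.97] op 0.02959980599500068 59.62924540042877
```

Emit:
{"op": "servo_tool", "data": {
  "targets": [0.02,0.016,-0.034,-0.01,0,0,0,0.02,0.022,-0.047,-0.01,0,0,0,0.02,0.022,-0.047,-0.01,0,0,0,0.02,0.022,-0.047,-0.01,0,0,0,0.02,0.022,-0.047,-0.002,0,0,0]
}}

```text
time_s: 5.35
tcp_pos: [0.5233, -0.0594, 0.3995]
eef_rot: [0.996, 0.084, -0.001, 0.0]
force: [1.0, 0.4, -4.8]
opening: 0.0291
gripper_force: 60.1
```

Emit:
{"op": "servo_tool", "data": {
  "targets": [0.02,0.022,-0.047,0,0,0,0,0.02,0.022,-0.047,0,0,0,0,0.02,0.022,-0.047,0,0,0,0,0.02,0.015,-0.03,0,0,0,0,0.02,0.007,-0.014,0,0,0,0]
}}

```text
time_s: 5.98
tcp_pos: [0.5787, 0.1379, 0.3982]
eef_rot: [0.996, 0.085, -0.002, 0.0]
force: [0.1, -0.7, -4.6]
opening: 0.0293
gripper_force: 60.2
```

Emit:
{"op": "servo_tool", "data": {
  "targets": [0.02,0,0,0,0,0,-6,0.02,0,0,0,0,0,-10,0.02,0,0,0,0,0,-10,0.02,0,0,0,0,0,-7,0.02,0,0,0,0,0,-3]
}}

```text
time_s: 6.6
tcp_pos: [0.5787, 0.1353, 0.3991]
eef_rot: [0.921, 0.389, -0.001, 0.0]
force: [-0.3, 0.2, -4.9]
opening: 0.0298
gripper_force: 60.1
```

Emit:
{"op": "servo_tool", "data": {
  "targets": [0.02,0,0,0,0,0,0,0.02,0,0,0,0,0,0,0.02,0,0,0,0,0,0,0.02,0,0,0,0,0,0,0.02,0,0,0,0,0,0]
}}

```text
time_s: 7.22
tcp_pos: [0.5789, 0.1365, 0.4003]
eef_rot: [0.922, 0.388, -0.0, 0.0]
force: [0.2, 0.3, -4.7]
opening: 0.0293
gripper_force: 60.1
```

```bash
python3 - <<'E'
from h import *
rel([.578,.137,.40],toolR(.148))
st=arm.read_state();C=Ro.from_quat(st["eef_rot"]);G=C*Ro.from_euler("x",np.pi)
ps=[arm.grab_frame("scene") for _ in range(4)]
p=dict(ps[-1]);p["color"]=np.mean([q["color"] for q in ps],0)
X=st["tcp_pos"]+G.apply([.004,0,.124-.149]); print("pivot",X,proj(p,X))
u,v=proj(p,X).astype(int);print(u,v)
np.save("avg.npy",p["color"])
im=p["color"].round().astype(np.uint8)[v-50:v+80,u-65:u+65].copy()
cv2.imwrite("pics/air.png",cv2.resize(im,None,fx=4.5,fy=4.5,interpolation=2)[:,:,::-1])
E
```

```text
t 7.225 tcp [0.5789 0.1365 0.4003] rotvec(tool)deg [ 0.    0.   37.19] shift after turn mm [-0.8 -0.6  0.3] shift now [-0.2 -1.   0.3] F [ 0.17  0.26 -4.75] op 0.02931760266043454 60.127848386764526
pivot [0.58167551 0.13934266 0.3753059 ] [291.59812652 153.24780343]
291 153
```

View pics/air.png

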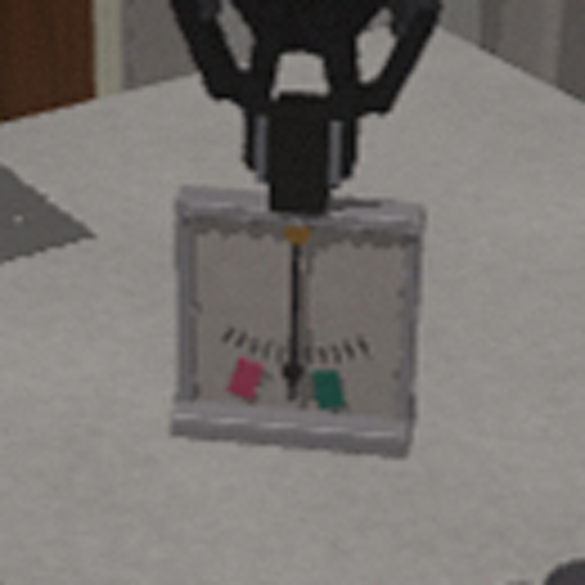

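In the air: pink tab at (244,380) in the crop on gauge -y, teal at (327,388), and the pointer hanging in the middle with its pivot at (296,235). Next I compute the pink angle on the dial plane.

```bash
cat >> h.py <<'E'
def dial(p,piv,G,box):
    """tab/pointer positions in gauge axes (y,z from pivot), m; dial face at x=+4mm"""
    im=p["color"].astype(float);R=np.array(p["R"]);o=-R.T@p["t"];n=G.apply([1,0,0])
    P=piv+.004*n
    yy,xx=np.mgrid[box[1]:box[3],box[0]:box[2]];c=im[box[1]:box[3],box[0]:box[2]]
    r,g,b=c[...,0],c[...,1],c[...,2]; out={}
    sat=c.max(2)-c.min(2)
    for k,w in(("pink",np.clip(r-g-25,0,60)),("teal",np.clip(g-r-20,0,40)*(b>g*.6)),("dark",np.clip(70-c.max(2),0,40))):
        D=np.stack([(xx-p["cx"])/f(p),(yy-p["cy"])/f(p),np.ones_like(xx)],-1)@R
        L=G.inv().apply((o+D*(((P-o)@n)/(D@n))[...,None]-P).reshape(-1,3)).reshape(D.shape)
        y,z=L[...,1],L[...,2]; m=w*(np.hypot(y,z)<.118)*(np.hypot(y,z)>.08)*(z<-.05)
        if k=="dark": m=w*(np.hypot(y,z)<.085)*(np.hypot(y,z)>.03)*(z<-.02)*(abs(y)<.045)
        if m.sum()>0:
            q=np.array([(m*y).sum(),(m*z).sum()])/m.sum(); out[k]=(q.round(4),np.hypot(*q).round(4),np.arctan2(q[0],-q[1]).round(4),int((m>0).sum()))
    return out
E
python3 - <<'E'
from h import *
st=arm.read_state();G=Ro.from_quat(st["eef_rot"])*Ro.from_euler("x",np.pi)
p=arm.grab_frame("scene");p["color"]=np.load("avg.npy")
piv=st["tcp_pos"]+G.apply([0,0,.124-.149])
print(dial(p,piv,G,(225,100,360,240)))
# pivot px check from picture: (296,235)/4.5+(226,103)
print(proj(p,piv+G.apply([.004,0,0])),np.array([296,235])/4.5+[226,103])
print(proj(p,piv+G.apply([.004,0,-.124])),"sole centre ~",np.array([293,418])/4.5+[226,103])
E
```

```text
{'pink': (array([-0.0261, -0.0931]), np.float64(0.0967), np.float64(-0.2732), 55), 'teal': (array([ 0.019 , -0.0946]), np.float64(0.0965), np.float64(0.1986), 45), 'dark': (array([ 0.0007, -0.0597]), np.float64(0.0597), np.float64(0.0115), 52)}
[291.59903386 153.23311754] [291.77777778 155.22222222]
[290.12590519 198.38782765] sole centre ~ [291.11111111 195.88888889]
```

Pink is at about -0.275 rad (7 mm is 0.07 rad, so there is ample margin). Rotating back to the stud's yaw and descending.

Emit:
{"op": "servo_tool", "data": {
  "targets": [0.02,0,0,0,0,0,7.2,0.02,0,0,0,0,0,10,0.02,0,0,0,0,0,10,0.02,0,0,0,0,0,7,0.02,0,0,0,0,0,3]
}}

```text
time_s: 8.1
tcp_pos: [0.5789, 0.1365, 0.4003]
eef_rot: [0.997, 0.073, -0.0, 0.0]
force: [-0.0, -0.4, -4.9]
opening: 0.0293
gripper_force: 60.2
```

Emit:
{"op": "servo_tool", "data": {
  "targets": [0.02,0,0,0.02,0,0,0,0.02,0,0,0.05,0,0,0,0.02,0,0,0.05,0,0,0,0.02,0,0,0.04,0,0,0,0.02,0,0,0.01,0,0,0]
}}

```text
time_s: 8.72
tcp_pos: [0.5768, 0.1364, 0.2268]
eef_rot: [0.997, 0.074, -0.003, -0.0]
force: [-1.3, 0.3, -3.8]
opening: 0.0295
gripper_force: 60.1
```

```bash
python3 - <<'E'
from h import *
rel([.578,.137,.216],toolR(.148))
s=arm.grab_frame("scene");t=arm.grab_frame("top")
a=cv2.resize(s['color'][190:310,220:340],None,fx=4,fy=4,interpolation=2)
cv2.imwrite('pics/over.png',a[:,:,::-1])
E
```

```text
t 8.725 tcp [0.5768 0.1364 0.2268] rotvec(tool)deg [-0.05  0.38 -0.  ] shift after turn mm [ 1.3 -0.4 10.8] shift now [ 1.4 -0.4 10.8] F [-1.34  0.28 -3.84] op 0.029488926197316464 60.12059569358826
```

View pics/over.png

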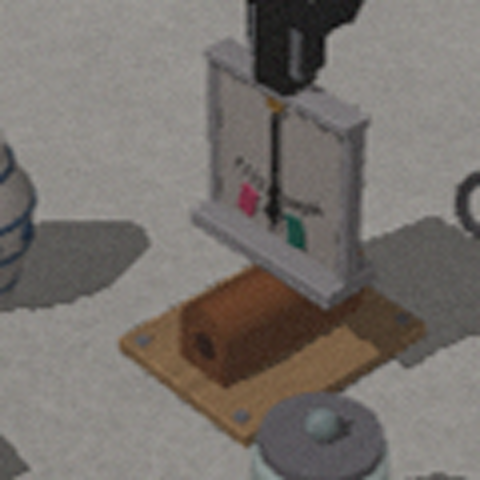

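The gauge hangs across the middle of the stud, just above it, with the pointer central at (275,210). Lowering gently.

Emit:
{"op": "servo_tool", "data": {
  "targets": [0.02,0,0,0.003,0,0,0,0.02,0,0,0.003,0,0,0,0.02,0,0,0.002,0,0,0,0.02,0,0,0,0,0,0,0.02,0,0,0,0,0,0]
}}

```text
time_s: 9.45
tcp_pos: [0.5789, 0.1365, 0.2224]
eef_rot: [0.997, 0.074, 0.0, 0.0]
force: [0.2, -0.3, -5.7]
opening: 0.0296
gripper_force: 60.2
```

Emit:
{"op": "servo_tool", "data": {
  "targets": [0.02,0,0,0.001,0,0,0,0.02,0,0,0.001,0,0,0,0.02,0,0,0.001,0,0,0,0.02,0,0,0,0,0,0,0.02,0,0,0,0,0,0]
}}

```text
time_s: 10.07
tcp_pos: [0.5789, 0.1365, 0.2193]
eef_rot: [0.997, 0.074, 0.0, 0.0]
force: [-0.3, -0.4, -4.8]
opening: 0.0295
gripper_force: 60.2
```

Emit:
{"op": "servo_tool", "data": {
  "targets": [0.02,0,0,0.001,0,0,0,0.02,0,0,0.001,0,0,0,0.02,0,0,0.001,0,0,0,0.02,0,0,0,0,0,0,0.02,0,0,0,0,0,0]
}}

```text
time_s: 10.7
tcp_pos: [0.5789, 0.1365, 0.2163]
eef_rot: [0.997, 0.074, 0.0, -0.0]
force: [-0.8, -0.4, -5.3]
opening: 0.0289
gripper_force: 60.2
```

Emit:
{"op": "servo_tool", "data": {
  "targets": [0.02,0,0,0.0007,0,0,0,0.02,0,0,0.0007,0,0,0,0.02,0,0,0.0006,0,0,0,0.02,0,0,0,0,0,0,0.02,0,0,0,0,0,0]
}}

```text
time_s: 11.32
tcp_pos: [0.5794, 0.1365, 0.2156]
eef_rot: [0.997, 0.074, 0.001, 0.0]
force: [-3.0, 0.3, 6.1]
opening: 0.0295
gripper_force: 61.1
```

Contact is made: the force swung from -5 to +6 N, with the TCP z as expected for a 67 mm crest. Now the rocking path (rolling without slip), computed in tool axes.

```bash
python3 - <<'E'
from h import *
Rr,h=.022,.149
def pose(lam):
    T=toolR(.148,lam);G=T*Ro.from_euler("x",np.pi);n=G.apply([0,0,1]);y=G.apply([0,1,0])
    return np.array([.579,.1365,.045])+(Rr+h)*n+Rr*(-lam)*y,T
rel(*pose(0))
L=-np.array([0,.015,.045,.08,.115,.15,.185,.22,.25,.268,.275])
for a,b in zip(L,L[1:]):
    pa,Ta=pose(a);pb,Tb=pose(b);Tm=pose((a+b)/2)[1]
    print(b,pb.round(4),(Tm.inv().apply(pb-pa)*1e3).round(2),(Ta.inv().apply(pb-pa)*1e3).round(2),(Ta.inv()*Tb).as_rotvec(degrees=True).round(2))
E
```

```text
t 11.325 tcp [0.5794 0.1365 0.2156] rotvec(tool)deg [ 0.02 -0.1  -0.  ] shift after turn mm [-0.4 -0.1 -0.4] shift now [-0.4 -0.1 -0.4] F [-2.95  0.29  6.11] op 0.029543929841987948 61.05594992637634
-0.015 [0.5793 0.1343 0.216 ] [ 0.    2.23 -0.  ] [0.   2.23 0.01] [0.86 0.   0.  ]
-0.045 [0.58   0.1299 0.2159] [-0.    4.47 -0.02] [-0.    4.47  0.05] [1.72 0.   0.  ]
-0.08 [0.5808 0.1247 0.2156] [-0.    5.21 -0.05] [-0.    5.21  0.04] [2.01 0.   0.  ]
-0.115 [0.5815 0.1196 0.2152] [ 0.    5.21 -0.08] [0.   5.22 0.02] [2.01 0.   0.  ]
-0.15 [0.5823 0.1145 0.2146] [-0.    5.21 -0.1 ] [ 0.    5.22 -0.01] [2.01 0.   0.  ]
-0.185 [0.583  0.1093 0.2138] [ 0.    5.21 -0.13] [ 0.    5.22 -0.04] [ 2.01 -0.   -0.  ]
-0.22 [0.5838 0.1043 0.2129] [-0.    5.21 -0.16] [-0.    5.22 -0.06] [2.01 0.   0.  ]
-0.25 [0.5845 0.0999 0.212 ] [ 0.    4.47 -0.16] [ 0.    4.47 -0.09] [ 1.72 -0.   -0.  ]
-0.268 [0.5848 0.0973 0.2115] [-0.    2.68 -0.1 ] [-0.    2.68 -0.08] [1.03 0.   0.  ]
-0.275 [0.585  0.0963 0.2112] [-0.    1.04 -0.04] [-0.    1.04 -0.04] [0.4 0.  0. ]
```

Emit:
{"op": "servo_tool", "data": {
  "targets": [0.02,0,0,0,0,0,0,0.02,0,0.0022,0,0.86,0,0,0.02,0,0.0045,0,1.72,0,0,0.02,0,0.0052,0,2.0,0,0,0.02,0,0.0052,0,2.0,0,0]
}}

```text
time_s: 11.95
tcp_pos: [0.5819, 0.1194, 0.2147]
eef_rot: [0.996, 0.074, -0.003, -0.058]
force: [-1.6, -0.8, 4.8]
opening: 0.0294
gripper_force: 60.9
```

Force is steady; continuing.

Emit:
{"op": "servo_tool", "data": {
  "targets": [0.02,0,0.0052,-0.0001,2.0,0,0,0.02,0,0.0052,-0.0001,2.0,0,0,0.02,0,0.0052,-0.0001,2.0,0,0,0.02,0,0.0045,-0.0001,1.72,0,0,0.02,0,0.0027,0,1.03,0,0]
}}

```text
time_s: 12.58
tcp_pos: [0.5853, 0.097, 0.2107]
eef_rot: [0.988, 0.073, -0.009, -0.134]
force: [-1.1, -0.9, 5.8]
opening: 0.0296
gripper_force: 61.5
```

Emit:
{"op": "servo_tool", "data": {
  "targets": [0.02,0,0.001,0,0.4,0,0,0.02,0,0,0,0,0,0,0.02,0,0,0,0,0,0,0.02,0,0,0,0,0,0,0.02,0,0,0,0,0,0]
}}

```text
time_s: 13.2
tcp_pos: [0.5854, 0.0962, 0.2105]
eef_rot: [0.988, 0.073, -0.009, -0.137]
force: [-1.3, -1.1, 6.2]
opening: 0.0292
gripper_force: 61.4
```

Emit:
{"op": "servo_tool", "data": {
  "targets": [0.02,0,0,0,0,0,0,0.02,0,0,0,0,0,0,0.02,0,0,0,0,0,0,0.02,0,0,0,0,0,0,0.02,0,0,0,0,0,0]
}}

```text
time_s: 13.82
tcp_pos: [0.5854, 0.0962, 0.2105]
eef_rot: [0.988, 0.073, -0.009, -0.137]
force: [-1.2, -1.9, 5.4]
opening: 0.0293
gripper_force: 61.4
```

```bash
python3 - <<'E'
from h import *
rel([.585,.0963,.2112],toolR(.148,-.275))
st=arm.read_state();G=Ro.from_quat(st["eef_rot"])*Ro.from_euler("x",np.pi)
ps=[arm.grab_frame("scene") for _ in range(4)];p=dict(ps[-1]);p["color"]=np.mean([q["color"] for q in ps],0)
piv=st["tcp_pos"]+G.apply([0,0,.124-.149])
u,v=proj(p,piv).astype(int)
print(u,v,dial(p,piv,G,(u-45,v-30,u+45,v+70)))
cv2.imwrite("pics/lean.png",cv2.resize(p["color"].round().astype(np.uint8)[v-40:v+80,u-60:u+60],None,fx=5,fy=5,interpolation=2)[:,:,::-1])
E
```

```text
t 13.825 tcp [0.5854 0.0962 0.2105] rotvec(tool)deg [-0.   -0.09  0.01] shift after turn mm [-0.4 -0.3 -0.6] shift now [-0.4 -0.3 -0.6] F [-1.17 -1.9   5.43] op 0.029291027619515707 61.40947937965393
280 213 {'pink': (array([-0.0267, -0.0968]), np.float64(0.1004), np.float64(-0.2692), 23), 'teal': (array([ 0.0185, -0.0947]), np.float64(0.0965), np.float64(0.1931), 28), 'dark': (array([-0.0169, -0.0578]), np.float64(0.0602), np.float64(-0.284), 55)}
```

View pics/lean.png

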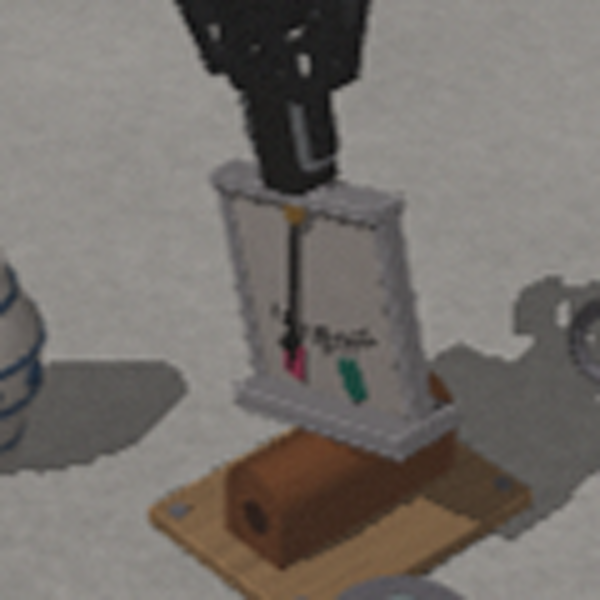

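The gauge leans toward the ginger jar. The pointer tip at (293,365) in the crop lies on the pink tab, about 1–2 mm from its middle, and the gauge presses on the stud with roughly 10 N. Handing in.

```bash
python3 -c "
from h import *
print(arm.hand_in())"
```

```text
the job is handed in; nothing more can be done
None
```

The gauge stood level and square across the stud, was then rocked towards the ginger jar until its pointer settled on the pink tab (about 1–2 mm off its middle, by camera), and was handed in still held and resting on the stud; the hand-in returned no verdict.

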